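Fetch the filter cartridge from behind a tin in the spares rack

TASK

One of the three lanes of the spares rack has the grooved filter cartridge standing behind its tin. Stand that tin aside on the open bench, take out the cartridge and stand it upright in the empty compartment of the service tray, then put the tin back upright on the spot where it stood. Set things down without dropping or tipping them, take only that one tin, and leave everything else where it is.

Things in the scene. Friction and masses are not known exactly. Their poses are not given: they have to be found in the camera images.
- rack: fixed aluminium rack, 200 (x) by 278 mm (y), open on top and at the front (-x, robot side); origin centre of underside. Floor 6 mm thick. Walls along x, 8 mm thick, tops at 90 mm, at y = -135, -45, 45, 135 mm: three lanes 82 mm wide. Back wall at x = 94 to 100 mm, top at 36 mm. In each lane: a tin (near x = -64 mm) and a spare part close behind (near x = +4 mm); which part is where varies
- tin0: plain grey steel tin with a white band, upright cylinder 64 mm across, 140 mm tall, origin at the centre of its underside; one of three identical tins, this one at first at the front of the rack's left (y = +90 mm) lane; about 0.45 kg
- tin1: plain grey steel tin with a white band, upright cylinder 64 mm across, 140 mm tall, origin at the centre of its underside; one of three identical tins, this one at first at the front of the rack's middle lane; about 0.45 kg
- tin2: plain grey steel tin with a white band, upright cylinder 64 mm across, 140 mm tall, origin at the centre of its underside; one of three identical tins, this one at first at the front of the rack's right (y = -90 mm) lane; about 0.45 kg
- cartridge: the filter cartridge: upright steel cylinder 60 mm across and 85 mm tall with fine horizontal grooves all round and a dark round recess (look only, about 32 mm across) in its flat top; origin at the centre of its underside; about 0.35 kg; stands in a lane of the rack behind a tin, 2 to 10 mm from it
- pump: bystander in the rack: square steel block 56 x 56 x 70 mm with four bolt heads (6 mm) on top; origin at the centre of its underside
- jar: bystander in the rack: plain smooth grey plastic jar with a domed screw lid, 56 mm across, 76 mm tall; origin at the centre of its underside
- tray: fixed steel service tray 200 (x) by 112 mm (y), 32 mm tall, walls and floor 5 mm; a divider at x = 0 makes two compartments of about 92 by 102 mm: the -x one holds a nozzle block, the +x one is empty. Origin at the centre of its underside. It stands on the left or the right of the bench
- tray_empty (a point): centre of the inner floor of the tray's empty compartment, 5 mm above the bench; axes as the tray's
- nozzle: bystander in the tray: dark steel block 50 x 60 mm, 30 mm tall, with three brass tips 12 mm high; origin at the centre of its underside
- caddy: fixed empty open plywood box 100 (x) by 75 (y) by 60 mm tall, origin at the centre of its underside, on the side of the bench across from the tray
- bottle: bystander: white plastic bottle, 64 mm across, 160 mm tall, upright; origin at the centre of its underside
- spool: bystander: cardboard ring, 72 mm across, 50 mm tall; origin at the centre of its underside
- cup: bystander: steel cup, 72 mm across, 90 mm tall; origin at the centre of its underside
- wrench: bystander: wrench lying flat along its x axis, 170 mm long, under 15 mm high, crosswise between the robot and the rack; origin near its middle
Not all that is in view belongs to the job. What is shaped like the tin0 but yellow is not meant.

How it is judged:
By the outcome, as a careful person would: the job done as asked, in the order asked, and still so for the second after the job is handed in, with the robot touching nothing.
It also fails if it takes over 59 s, if anything falls off the work surface, if the arm or the gripper's body presses on something with over 40 N, if the wrist force passes 120 N, or if a joint passes its speed limit or range.

ROBOT

A 6-joint arm with a two-finger parallel gripper is mounted at the origin on the work surface. World frame = base frame: x ahead of the robot, y to its left, z up, the work surface at z = 0. Lengths are in mm, angles in rad, forces in N, time in s.
With the tool pointing down it reaches from about 225 to 875 mm from the base axis. Payload 3.4 kg.
Tool frame: the origin (TCP) lies midway between the tips of the shut fingers; the grasp point (between the pads) lies 19 mm behind it (ctrl.grip_depth is the distance from the TCP to the grasp point, in mm); z points along the fingers, y is the line along which they close (so a half turn about z gives the same grasp; the last joint's range is limited). The gripper opens to 85 mm and grips with 20 to 120 N. Pads are 22 mm wide; open, the fingers measure 114 mm over their backs; the gripper's body (76 mm by 85 mm) begins 54 mm behind the grasp point. The pads swing forward as they close: fully open they stand 13 mm farther back than shut.
Start: joints at [0.987, 0.276, 1.505, -0, 1.361, -0.121], TCP at [256.733, 514.54, 231.328] pointing down, gripper open.
Joint ranges: [-2.89, 2.89], [-0.75, 2.08], [0.22, 2.7], [-1.18, 4.32], [0.11, 2.71], [-2.7, 2.7]. Speed limits (rad/s): [2.57, 2.57, 3.14, 3.14, 3.14, 3.14].

INTERFACE

Orientations are given as a 3x3 rotation matrix whose columns are the frame's x, y, z axes.
In Python, from station import ctrl, solve_ik, optics, job_done, read_time, read_joint_pos, read_qvel, read_tau, read_ee_pos, read_orientation, read_wrist_force, read_torque, read_finger_gap, read_grasp_force gives the robot as it stands. The module is installed in compiled form; this text tells all that it offers. Calls block until the motion is done:
- ctrl.movep(position, orientation): joint-space move of the TCP to a pose.
- ctrl.move_l(position, max_speed=150, rotation=None): straight line of the TCP; rotation=None keeps the orientation; max_speed is the mean speed in mm/s.
- ctrl.goto_joints(angles): joint-space move.
- ctrl.open_jaws() and ctrl.gripper_close(squeeze=None): open the fingers fully, or close them until they stop; squeeze is the grip in N (None keeps the last).
- ctrl.dwell(seconds).
- solve_ik(position, orientation): joint angles nearest the present ones, or None.
- optics.camera(name): name is "scene" or "top" or "wrist"; returns (picture, depth): 400x640x3 uint8, red, green, blue; 400x640 float32, mm along the optical axis (not along the pixel's ray), 0 where there is no reading.
- optics.camera_info(name): a dict with "vertical_fov" (degrees; the focal length in pixels is half the picture's height over the tangent of half this angle, whatever the lens; pixels are square), "cx", "cy" (the principal point, pixels), "R" (3x3) and "t" (3): a world point X has camera coordinates R X + t. Camera axes: x right, y down, z forward; pixel columns grow to the right and rows downward; lengths in mm; the calibration is good to about 2 mm. The wrist camera is an equidistant fisheye: a pixel r from the principal point sees the ray r / f radians off the axis. A picture is of the moment at which its call begins: read the wrist's pose just before it. camera_info takes no time and is no camera call; for the wrist camera it gives the pose at the moment of the call.
A pose or a line that the arm cannot do raises ctrl.PlanningError and nothing moves.
- job_done(): hands the job in; it is judged then, once.
Readings, each from a call of its own:
- read_time(): time.
- read_joint_pos(): joint angles.
- read_qvel(): joint speeds.
- read_tau(): joint torques, N m.
- read_ee_pos(): TCP position.
- read_orientation(): TCP orientation.
- read_wrist_force(): force on the tool from outside, world axes, zero at the start.
- read_torque(): the same for the moment, N m.
- read_finger_gap(): opening from 0.0 (shut) to 1.0 (fully open).
- read_grasp_force(): force on a finger pad.
Only numpy, scipy, OpenCV 4.12 (cv2) and the standard library are available. Lean on these libraries where they do the work, as an engineer would, in place of code of your own. Each camera call takes 0.05 s, during which the arm holds its last target. There are 200 camera calls.

## Working session

There is one attempt and no reset: what is moved stays moved. The work goes in short steps, each a Python script; the robot and the scene stay as the last script left them, time stands still between calls to the robot, and variables do not carry over. Pictures are saved under pics/ and viewed, at most 10 in all, crops included, and the job is handed in when it is done.

```bash
mkdir -p pics; cat > h.py <<'E'
import numpy as np, cv2
from station import *
def info(n):
    i=optics.camera_info(n); i['f']=200/np.tan(np.radians(i['vertical_fov'])/2); return i
def cloud(i,d):
    v,u=np.mgrid[0:400,0:640]; x=(u-i['cx'])/i['f']; y=(v-i['cy'])/i['f']
    P=np.stack([x*d,y*d,d],-1)-np.array(i['t']); return P@np.array(i['R'])
def ray(i,u,v,z):
    R=np.array(i['R']);c=-R.T@np.array(i['t']); r=R.T@np.array([(u-i['cx'])/i['f'],(v-i['cy'])/i['f'],1]); return c+r*(z-c[2])/r[2]
def save(n,p): cv2.imwrite('pics/'+n,p[...,::-1])
E
python3 - <<'E'
from h import *
for n in('scene','top'):
    i=info(n);p,d=optics.camera(n);save(n+'.png',p);np.savez(n,p=p,d=d)
    R=np.array(i['R']);print(n,i['f'],i['cx'],i['cy'],-R.T@np.array(i['t']),R.round(3).tolist(),(d>0).mean())
print(read_time())
E
```

```text
scene 391.4681158147821 320.55025288568817 197.82907245951804 [ 925.16931321 -732.83360069 1057.34926427] [[0.886, 0.463, -0.019], [0.349, -0.694, -0.63], [-0.305, 0.551, -0.777]] 0.9958828125
top 411.6193595011145 314.47404424181457 198.89182816265847 [ 428.2352344     6.27907077 1275.5930043 ] [[-0.005, -1.0, 0.017], [-0.997, 0.004, -0.079], [0.079, -0.018, -0.997]] 0.99581640625
0.1
```

View pics/scene.png

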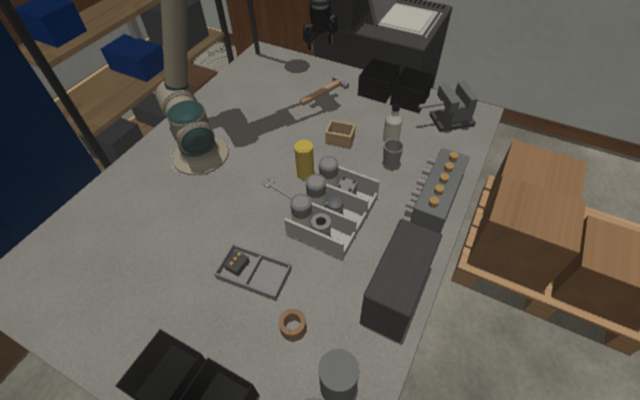

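View pics/top.png

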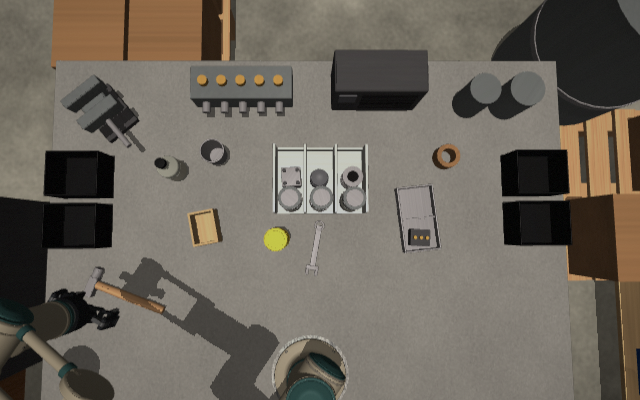

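The top view shows the rack around (320,180), the tray at (417,217) and the caddy at (204,227). Behind the three front tins (z≈140) are the pump with bolt heads at (291,177), the smooth jar at (319,177) and the part with a dark round recess at (352,176).

Possible mix-ups for the cartridge are the jar (319,177), the pump (291,177), the spool (447,155) and the big cylinders (485,90) and (523,90). The dark recess picks (352,176), in the right lane, whose tin is at (352,197). Tin look-alikes are the tins at (290,197) and (320,197) and the yellow one at (276,239).

```bash
python3 - <<'E'
from h import *
T=np.load('top.npz');S=np.load('scene.npz')
cv2.imwrite('pics/crop.png',np.hstack([cv2.resize(T['p'][135:255,265:445,::-1],(480,320),interpolation=3),cv2.resize(S['p'][150:250,270:390,::-1],(320,320),interpolation=3)[:, :320]]))
C={n:cloud(info(n),d['d']) for n,d in(('top',T),('scene',S))}
def comp(n,lo,hi,box=(300,800,-450,450),amin=30):
    c=C[n];m=((c[...,2]>lo)&(c[...,2]<hi)&(c[...,0]>box[0])&(c[...,0]<box[1])&(c[...,1]>box[2])&(c[...,1]<box[3])).astype(np.uint8)
    k,l,st,ce=cv2.connectedComponentsWithStats(m)
    for j in range(1,k):
        if st[j,4]>=amin:
            q=c[l==j];(a,b),w,ang=cv2.minAreaRect(q[:,:2].astype(np.float32))
            (ec,er)=cv2.minEnclosingCircle(q[:,:2].astype(np.float32))
            print(n,lo,'px',ce[j].round(0),'n',st[j,4],'mean',q.mean(0).round(1),'rect',np.round([a,b,*w,ang],1),'r',round(er,1))
for n in C:
    comp(n,125,155); comp(n,78,97); comp(n,24,40,(300,800,-400,-100)); comp(n,3,12,(350,800,-350,-130))
i=info('top');print('tops', [ray(i,u,v,z).round(1) for u,v,z in((352,176,85),(352,197,140))])
E
```

```text
top 125 px [166. 165.] n 40 mean [613.4 398.7 136.2] rect [614.1 398.7  15.8  27.5  66.6] r 14.6
top 125 px [321. 197.] n 434 mean [523.9 -32.1 146.6] rect [524.6 -32.1  61.   64.2  89.6] r 32.7
top 125 px [289. 197.] n 432 mean [523.3  55.9 146.5] rect [523.4  56.2  60.8  61.4  89.5] r 32.6
top 125 px [354. 197.] n 439 mean [ 521.9 -123.4  146.2] rect [ 522.1 -124.    64.4   63.2   44.8] r 32.9
top 125 px [275. 239.] n 448 mean [409.6  94.  140.5] rect [409.7  93.6  63.   63.1  89.6] r 32.6
top 78 px [211. 149.] n 153 mean [668.5 286.6  87.2] rect [666.8 283.8  70.4  70.2  54.6] r 36.4
top 78 px [274. 178.] n 213 mean [582.6 102.5  88.7] rect [586.9 103.5   8.6 198.6  89.9] r 99.3
top 78 px [305. 177.] n 137 mean [586.9  13.6  90.1] rect [586.9  13.7   3.  199.   89.8] r 99.5
top 78 px [335. 177.] n 207 mean [584.8 -75.8  88.8] rect [586.7 -76.4   8.7 199.6  90. ] r 99.8
top 78 px [366. 178.] n 211 mean [ 583.8 -165.9   89.3] rect [ 5.865e+02 -1.662e+02  2.000e+02  8.900e+00  1.000e-01] r 100.0
top 78 px [176. 170.] n 52 mean [608.7 385.1  88.5] rect [611.5 387.7  24.3  61.   69.8] 
[... 3577 characters left out ...]
 n 96 mean [ 651.3 -245.3    4.2] rect [ 649.6 -243.1   42.3   72.    33.3] r 36.9
scene 3 px [360. 269.] n 35 mean [ 744.4 -175.6    4.2] rect [ 7.438e+02 -1.762e+02  5.280e+01  2.160e+01  7.000e-01] r 26.4
scene 3 px [291. 277.] n 106 mean [ 574.1 -293.6    5. ] rect [ 580.4 -295.7   42.    99.5   10.1] r 50.2
scene 3 px [342. 282.] n 52 mean [ 716.2 -240.6    4.4] rect [ 716.3 -241.6   25.3   49.4   40.2] r 25.5
scene 3 px [354. 283.] n 62 mean [ 750.4 -226.6    4.4] rect [ 752.6 -230.7   32.4   48.    24.3] r 25.4
scene 3 px [325. 310.] n 30 mean [ 710.  -338.1    4. ] rect [ 709.6 -340.1   29.5   27.9   54.6] r 17.2
tops [array([ 589.2, -125. ,   85. ]), array([ 523.1, -118.2,  140. ])]
```

View pics/crop.png

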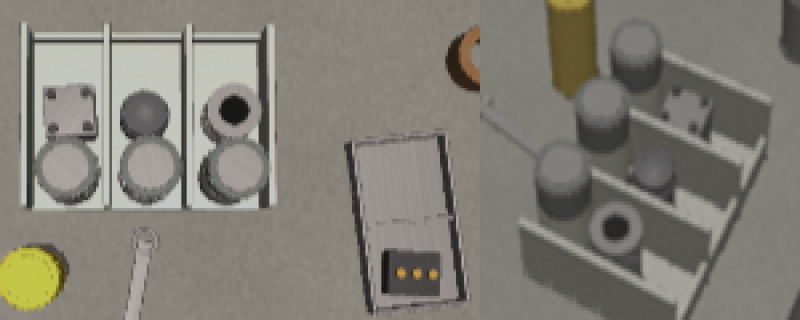

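The crop confirms it: the dark recess and flat top are in the right lane, at (235,110) in the crop. The pump is on the left and the jar in the middle. The heights agree with the text: tin top 146 (140+6) and cartridge top 91 (85+6). Next I hover and cross-check from the wrist camera.

```bash
cat >> h.py <<'E'
RA=np.array([[0,1,0],[1,0,0],[0,0,-1.]]); RB=np.array([[0,-1,0],[-1,0,0],[0,0,-1.]])
def wcloud():
    i=info('wrist');p,d=optics.camera('wrist')
    v,u=np.mgrid[0:400,0:640];x=u-i['cx'];y=v-i['cy'];r=np.hypot(x,y)+1e-9;th=r/i['f'];t=np.tan(np.minimum(th,1.35))/r
    P=np.stack([x*t*d,y*t*d,d],-1)-np.array(i['t']); c=P@np.array(i['R']); c[(d<=0)|(th>1.2)]=np.nan; return p,c
def blobs(c,lo,hi,box,amin=200):
    m=((c[...,2]>lo)&(c[...,2]<hi)&(c[...,0]>box[0])&(c[...,0]<box[1])&(c[...,1]>box[2])&(c[...,1]<box[3])).astype(np.uint8)
    k,l,st,ce=cv2.connectedComponentsWithStats(m)
    for j in range(1,k):
        if st[j,4]>=amin:
            q=c[l==j];e,r=cv2.minEnclosingCircle(q[:,:2].astype(np.float32)); w=cv2.minAreaRect(q[:,:2].astype(np.float32))
            print(lo,'px',ce[j].round(),st[j,4],'med z',np.median(q[:,2]).round(1),'circ',np.round([*e,r],1),'rect',np.round([*w[0],*w[1],w[2]],1))
E
python3 - <<'E'
from h import *
q={n:solve_ik([540,-124,330],R) for n,R in(('A',RA),('B',RB))};print({k:None if v is None else np.round(v,2) for k,v in q.items()},read_joint_pos())
n='A' if q['A'] is not None and (q['B'] is None or abs(q['A'][5])<abs(q['B'][5])) else 'B';print(n)
for p in([540,-124,330],[522,-124,97],[400,-140,90],[590,-125,45],[517,-326,44]):
    print(p,np.round(solve_ik(p,{'A':RA,'B':RB}[n]),2))
ctrl.movep([540,-124,330],{'A':RA,'B':RB}[n])
p,c=wcloud();save('w1.png',p)
blobs(c,141,152,(450,600,-200,100));blobs(c,87,96,(550,640,-158,-85))
blobs(c,28,40,(350,600,-420,-230));print(read_time(),read_wrist_force())
E
```

```text
{'A': array([-0.35,  0.21,  1.36, -0.  ,  1.57, -0.35]), 'B': None} [ 9.86991220e-01  2.76494922e-01  1.50603575e+00 -7.05019476e-06
  1.36068269e+00 -1.21002212e-01]
A
[540, -124, 330] [-0.35  0.21  1.36 -0.    1.57 -0.35]
[522, -124, 97] [-0.36  0.33  1.79 -0.    1.02 -0.36]
[400, -140, 90] [-0.5   0.19  2.03 -0.    0.93 -0.5 ]
[590, -125, 45] [-0.32  0.47  1.7  -0.    0.97 -0.32]
[517, -326, 44] [-0.68  0.48  1.68 -0.    0.98 -0.68]
141 px [302.  19.] 2225 med z 146.3 circ [523.1  56.4  33.1] rect [522.9  48.3  48.3  65.7  88.2]
141 px [303.  93.] 2984 med z 146.3 circ [523.4 -31.5  33.3] rect [523.5 -31.1  64.4  65.3  89.4]
141 px [302. 177.] 2705 med z 146.2 circ [ 521.6 -123.    33.5] rect [ 521.1 -123.4   64.7   65.3   89.6]
87 px [357. 169.] 1708 med z 90.9 circ [ 589.1 -124.2   30.6] rect [ 588.7 -124.2   59.    58.3    2.7]
28 px [290. 277.] 838 med z 31.2 circ [ 468.8 -329.3  112.8] rect [ 469.  -330.2  198.1  114.4    6.1]
28 px [246. 281.] 597 med z 34.6 circ [ 412.9 -331.7   35.7] rect [ 414.  -331.9   60.9   43.7   84.6]
2.65 [ 0.6582117  -0.12858832 -0.20659244]
```

View pics/w1.png

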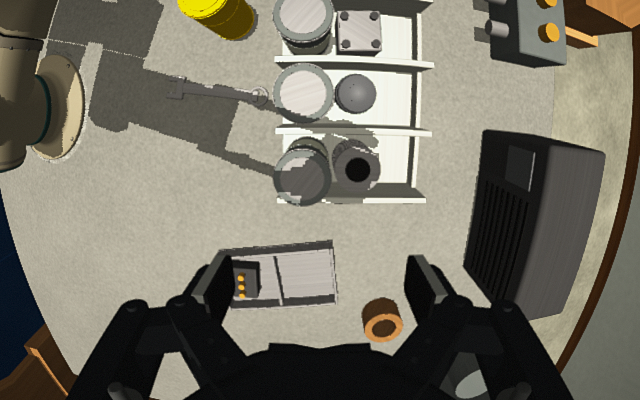

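The wrist view agrees with the fixed cameras: tin2 top at (302,177), cartridge with its dark recess and grooves at (357,169), and empty compartment at (308,272). All points match within about 2 mm. Now I grasp the tin.

```bash
python3 - <<'E'
from h import *
ctrl.movep([521.8,-123.5,190],RA)
ctrl.move_l([521.8,-123.5,99],120)
ctrl.gripper_close(50)
print('grip',read_finger_gap(),read_grasp_force(),read_ee_pos())
ctrl.move_l([521.8,-123.5,130],60)
print(read_finger_gap(),read_grasp_force(),read_wrist_force(),read_time())
p,c=wcloud();save('w2.png',p)
blobs(c,87,96,(550,640,-158,-85))
E
```

```text
grip 0.7348288482561013 54.2647160589695 [ 522.09774016 -123.76999436  100.23139868]
0.7368180027448862 55.54984375834465 [-0.89972519 -0.14411782 -5.13184701] 5.1833
87 px [420. 227.] 4998 med z 90.9 circ [ 589.5 -124.1   30.7] rect [ 590.6 -122.1   53.8   61.3   60.8]
```

View pics/w2.png

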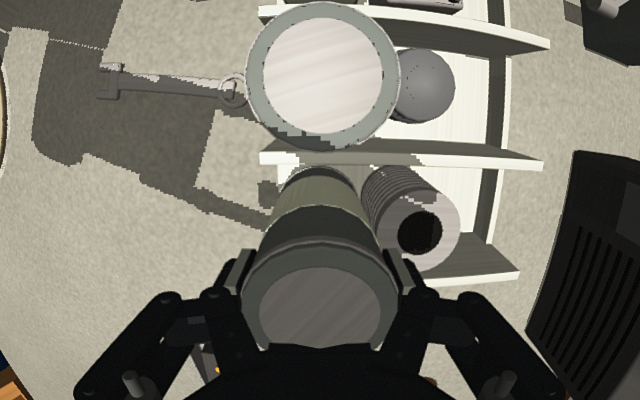

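The tin is held upright at (320,290), and the grooved cartridge at (415,225) hasn't moved. Now I park the tin and grasp the cartridge.

```bash
python3 - <<'E'
from h import *
ctrl.move_l([521.8,-123.5,210],150)
ctrl.move_l([400,-140,210],200)
ctrl.move_l([400,-140,110],150)
ctrl.move_l([400,-140,93.5],30)
print('down',read_ee_pos(),read_wrist_force())
ctrl.open_jaws(); ctrl.dwell(0.2)
ctrl.move_l([400,-140,220],200)
print(read_time(),read_wrist_force())
ctrl.movep([589.3,-124.3,190],RA)
p,c=wcloud()
blobs(c,87,96,(550,640,-158,-85)); blobs(c,135,146,(330,470,-200,-80))
ctrl.move_l([589.3,-124.3,48],100)
print(read_ee_pos(),read_wrist_force())
ctrl.gripper_close(50)
print('grip',read_finger_gap(),read_grasp_force(),read_ee_pos())
ctrl.move_l([589.3,-124.3,80],60)
print(read_finger_gap(),read_grasp_force(),read_wrist_force(),read_time())
p,c=wcloud();save('w3.png',p)
E
```

```text
down [ 399.80609513 -140.03557916   94.23976763] [-2.87817198  0.62087489  5.83042067]
9.5417 [ 0.30035498  0.49070783 -0.35791768]
87 px [321. 202.] 3973 med z 90.9 circ [ 588.7 -124.7   30.5] rect [ 588.4 -124.6   59.6   59.8    1.9]
135 px [ 99. 235.] 3034 med z 140.2 circ [ 400.1 -139.2   33.4] rect [ 400.7 -138.7   64.    65.4   38.3]
[ 589.8365657  -124.45561825   48.69131627] [ 0.07154104  0.29703865 -0.07863256]
grip 0.6934630365922173 54.26972687244415 [ 589.34003353 -124.46016956   48.68369454]
0.6908215531019735 54.477980732917786 [-0.31655571  0.42155681 -3.76287612] 12.9917
```

View pics/w3.png

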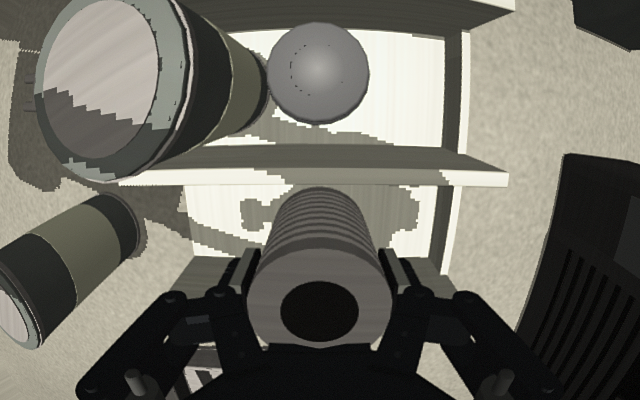

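The grooved cartridge is held upright at (320,290), and the parked tin stands at lower left. Next I place the cartridge in the tray.

```bash
python3 - <<'E'
from h import *
ctrl.move_l([589.3,-124.3,165],150)
ctrl.move_l([517.4,-325.8,165],200)
ctrl.move_l([517.4,-325.8,65],130)
z=49.0
while z>=45.5:
    ctrl.move_l([517.4,-325.8,z],25); f=read_wrist_force(); print(z,read_ee_pos().round(1),f.round(1))
    if f[2]>1: break
    z-=0.75
ctrl.open_jaws(); ctrl.dwell(0.2)
ctrl.move_l([517.4,-325.8,190],150)
print(read_time(),read_wrist_force())
ctrl.movep([440,-230,260],RA)
p,c=wcloud();save('w4.png',p)
blobs(c,85,95,(450,580,-390,-250)); blobs(c,135,146,(330,470,-200,-80)); blobs(c,28,38,(350,600,-420,-230))
print(read_time())
E
```

```text
49.0 [ 517.5 -325.9   48.9] [-0.4 -0.1 -3.1]
48.25 [ 517.5 -325.8   48.3] [-0.8  0.1 -3.9]
47.5 [ 517.6 -325.9   47.7] [ 1.4  0.3 -2.6]
46.75 [ 517.6 -326.    47.7] [-2.6  0.7  3.9]
19.125 [ 0.37007488  0.39443404 -0.12674621]
85 px [384. 260.] 1779 med z 89.8 circ [ 517.8 -326.2   30.7] rect [ 516.8 -326.2   60.    57.5   85.1]
135 px [271.  92.] 4465 med z 140.3 circ [ 399.2 -139.6   33.2] rect [ 399.2 -140.1   65.2   65.     2. ]
28 px [330. 234.] 1511 med z 31.2 circ [ 468.  -329.6  113.4] rect [ 467.9 -330.3  200.7  113.7    6.3]
28 px [296. 244.] 1382 med z 34.6 circ [ 410.3 -332.1   38.6] rect [ 410.  -331.9   61.4   50.4   87.6]
19.8
```

View pics/w4.png

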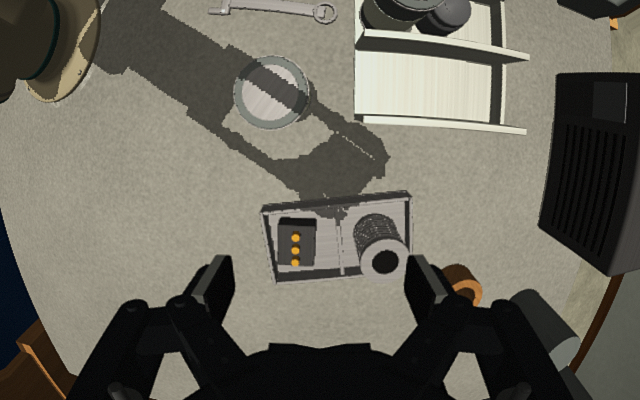

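The cartridge stands upright in the empty compartment at (378,245), its top at 89.8 (85+5) and centred. The tin stands at (271,92). Now I return the tin.

```bash
python3 - <<'E'
from h import *
ctrl.movep([400,-140,190],RA)
ctrl.move_l([400,-140,93.5],120)
ctrl.gripper_close(50)
print('grip',read_finger_gap(),read_grasp_force(),read_ee_pos())
ctrl.move_l([400,-140,210],150)
print(read_wrist_force())
ctrl.move_l([521.7,-123.5,210],180)
ctrl.move_l([521.7,-123.5,112],130)
z=102.
while z>=97:
    ctrl.move_l([521.7,-123.5,z],25); f=read_wrist_force(); print(z,read_ee_pos().round(1),f.round(1))
    if f[2]>1: break
    z-=0.75
ctrl.open_jaws(); ctrl.dwell(0.2)
ctrl.move_l([521.7,-123.5,230],150)
ctrl.movep([500,-180,330],RA); ctrl.dwell(.3)
p,c=wcloud();save('w5.png',p)
blobs(c,141,152,(450,600,-200,100));blobs(c,85,95,(450,580,-390,-250))
print(read_time(),read_wrist_force())
E
```

```text
grip 0.7348948567528542 53.983411341905594 [ 400.1750305  -140.30090814   94.50082166]
[-0.27553965 -0.01358219 -4.59834105]
102.0 [ 521.7 -123.5  101.9] [ 0.3 -0.1 -3.9]
101.25 [ 521.7 -123.5  101.3] [-0.  -0.4 -4.2]
100.5 [ 521.9 -123.6  100.6] [ 0.5  0.  -2.9]
99.75 [ 521.9 -123.6  100.5] [-2.3 -0.2  3.9]
141 px [342.  42.] 2899 med z 146.3 circ [523.2 -31.3  33.1] rect [ 5.236e+02 -3.120e+01  6.480e+01  6.480e+01  1.000e-01]
141 px [339. 126.] 2934 med z 146.2 circ [ 521.3 -122.8   33. ] rect [ 521.4 -123.1   64.8   63.3    1. ]
85 px [332. 269.] 1241 med z 89.8 circ [ 518.1 -326.1   30.9] rect [ 517.4 -325.8   58.8   60.     2.7]
28.0667 [ 0.15834786 -0.29776018  0.38093558]
```

View pics/w5.png

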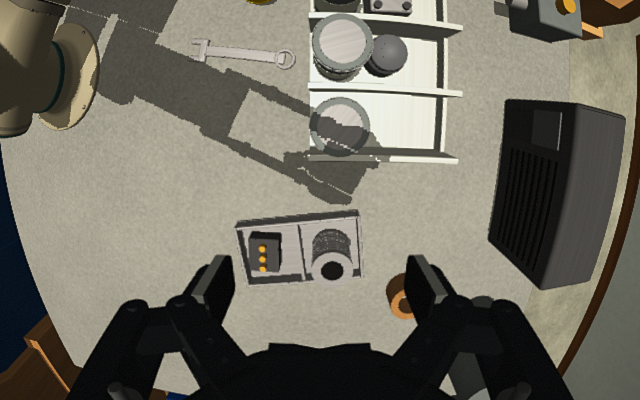

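The tin is back upright on its spot at (339,126), measured at (521.3,-122.8) against (521.6,-123.0) before. The cartridge stands in the tray at (332,255), and the other things look unmoved.

```bash
python3 -c "
from station import *
print(job_done())"
```

```text
the job is handed in; nothing more can be done
None
```

The job is handed in at about 28 s on the robot clock: the cartridge stands upright in the tray's empty compartment, and the right-lane tin is back upright within about 1 mm of where it stood.

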